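# Cock the spring launcher on its hair-trigger catch

## Task

Get the bench spring launcher ready for the class: draw its sprung plunger back by the black upright handle until the catch clicks in behind its pin, without straining it hard against the rubber buffer just beyond. Then ease it forward until the hair-trigger catch carries the spring, let go and move clear; the plunger must never snap forward, and the things standing around must be left alone.

Things in the scene. Friction and masses are not known exactly. Their poses are not given: they have to be found in the camera images.
- launcher: Spring launcher fixed to the bench: aluminium base plate 350 x 110 x 12 mm. Origin on the bench surface, 15 mm from the plate's middle towards the muzzle; x points along the barrel in the firing direction (away from the robot at yaw 0), z up. The plunger is drawn back along -x. All but the handle is lower than 63 mm.
- muzzle (a point): Open front end of the blue barrel (40 mm across, axis 36 mm above the bench), 155 mm ahead of the launcher's origin; same axes.
- handle (a point): On the axis of the black upright round handle post, 16 mm in diameter, free from 42 to 110 mm above the bench, on the steel plunger block (40 mm long, 32 mm wide). The point is 88 mm above the bench, 25 mm behind the launcher's origin when undrawn; it moves with the plunger; axes as the launcher's.
- plunger (a joint): Draw of the plunger, m: 0 undrawn, growing along the launcher's -x. The spring pulls forward with 4 N + 0.08 N per mm. Over the 20 mm before the catch its pin pushes the sprung catch aside: the pull rises some 3 N, then sags 2 N or more below the spring's as the hook clicks in. Let go 1 mm or more behind the hook it snaps; pushed onto it with 5 N it may fire. Hooked, the hand feels no pull.
- catch_mid (a point): Where the plunger's pin (on its +y side) hangs on the catch, with the catch block in its middle setting (plunger drawn 70 mm). The grey block with its brass hook arm (top 36 mm high, red trigger tab) is clamped anywhere within 16 mm of that, fore or aft, so the true draw is 54 to 86 mm; no reading tells which. Point fixed to the launcher, same axes.
- buffer (a joint): How far the plunger presses in the rubber buffer on the catch block, m: 0 free. The plunger meets it 2.5 mm of draw beyond the hook, wherever the block is clamped. It pushes back with 3 N per mm, on top of the spring; more than 2 mm (6 N) is straining it.
- jar: Loose amber specimen jar with white cap, 56 mm across, 85 mm high, beside the launcher; origin at the centre of its underside, z up. Leave alone.
- slidebox: Loose green slide box 85 x 55 x 32 mm beside the launcher; origin at the centre of its underside. Leave alone.
- dish: Loose white cup 72 mm across, 45 mm high, holding a steel ball, beside the launcher; origin at the centre of its underside. Leave alone.

How it is judged:
By the outcome, as a careful person would: the job done as asked, in the order asked, and still so for the second after the job is handed in, with the robot touching nothing.
It also fails if it takes over 64 s, if anything falls off the work surface, if the arm or the gripper's body presses on something with over 40 N, if the wrist force passes 120 N, or if a joint passes its speed limit or range.

## Robot

A 6-joint arm with a two-finger parallel gripper is mounted at the origin on the work surface. World frame = base frame: x ahead of the robot, y to its left, z up, the work surface at z = 0. Lengths are in m, angles in degrees, forces in N, time in s.
With the tool pointing down it reaches from about 0.3 to 0.75 m from the base axis. Payload 8.5 kg.
Tool frame: the origin (TCP) lies at the very end of the fingers, on their centre line; the grasp point (between the pads) lies 19 mm behind it (env.grip_depth is the z of the grasp point in the tool frame, in m); z points along the fingers, y is the direction in which the jaws open and shut (so a half turn about z gives the same grasp; the last joint's range is limited). The gripper opens to 85 mm and grips with 20 to 120 N. Pads are 22 mm wide; open, the fingers measure 114 mm over their backs; the gripper's body (76 mm by 85 mm) begins 54 mm behind the grasp point. The pads swing forward as they close: fully open they stand 13 mm farther back than shut.
Start: joints at [62.034, 21.807, 74.336, -0, 83.858, -12.336], TCP at [0.148, 0.53, 0.231] pointing down, gripper open.
Joint ranges: [-178.18, 178.18], [-50.72, 133.34], [12.68, 142.11], [-81.47, 261.47], [9.98, 163.14], [-165.26, 165.26]. Speed limits (degrees/s): [136.94, 136.94, 180, 180, 180, 180].

## Interface

Orientations are given as a 3x3 rotation matrix whose columns are the frame's x, y, z axes.
In Python, from rig import env gives the robot as it stands.
- The arm moves only by the tool apply_moves, never from a script. Its argument "plan" is a list of rows, each an object of numbers: "tx", "ty", "tz": the shift along the world's x, y, z in mm; "rx", "ry", "rz": the turn, a rotation vector about the world's x, y, z in rad; "jaw": the opening, from -1 (shut) to 1 (fully open). A call has 1 to 12 rows; each row is the pose to reach, as a shift and turn from the pose measured when the call began; what a row does not reach only later rows make up. A row lasts 1/10 s, in which the tool goes at most 50 mm and 8.59 degrees, less where a joint would pass 70% of its speed; a pose out of reach is approached as far as the arm can. A call with a gripper value outside its range is refused whole. The fingers move at their own pace and stop on an object; "grip_force" is the grip in N (left out, the last holds). Time passes only in rows, so rows that repeat a pose let the fingers close. It gives the time, the measured TCP pose, the force and the opening at its end, in the units of the state.
- env.observe(): the state, without advancing time (a new reading comes with each control period).
- env.get_image(name): name is "side" or "top"; returns a dict with "image" (400x640x3 uint8, red, green, blue), "intrinsics" (3x3 intrinsics, pixels), "k1" (the pictures are not rectified: a ray, as slopes to the right and down, at radius r is drawn at 1 + k1 r^2 times it, then the intrinsics apply), "world_from_camera" (4x4, takes a point from camera to world coordinates). Camera axes: x right, y up, looking along -z (the intrinsics and any distortion apply to the point x, -y, -z); pixel columns grow to the right and rows downward; lengths in m; the calibration is good to about 2 mm. A picture is of the moment at which its call begins. There is no depth.
- env.close_job(): hands the job in, once; it reports no verdict.
The state is a dict: "time_s": time; "q": joint angles; "qvel": joint speeds; "joint_efforts": joint torques, N m; "position": TCP position; "tool_rot": TCP orientation; "ft_force": force on the tool from outside, world axes, zero at the start; "wrist_torque": the same for the moment, N m; "grip_width": finger opening in m.
Only numpy, scipy, OpenCV 4.12 (cv2) and the standard library are available. Lean on these libraries where they do the work, as an engineer would, in place of code of your own. Each camera call takes 0.05 s, during which the arm holds its last target.

## Working session

There is one attempt and no reset: what is moved stays moved. The work goes in short steps, Python scripts to look and compute and a tool call to move; the robot and the scene stay as the last step left them, time stands still between calls to the robot, and variables do not carry over. Pictures are saved under pics/ and viewed, and the job is handed in when it is done.

Besides the shell and the picture viewer there is one more tool, called after "Call:" as a command line: name --argument value ..., lists and objects as JSON in quotes. apply_moves: Moves the arm, as the interface text tells. Its arguments: {"type":"object","properties":{"plan":{"type":"array","items":{"type":"object","properties":{"tx":{"type":"number"},"ty":{"type":"number"},"tz":{"type":"number"},"rx":{"type":"number"},"ry":{"type":"number"},"rz":{"type":"number"},"jaw":{"type":"number"}}}},"grip_force":{"type":"number"}},"required":["plan"]}

```bash
ls; mkdir -p pics; python3 - <<'E'
from rig import env
import cv2,numpy as np,json
s=env.observe();print(s, env.grip_depth)
for n in("side","top"):
    d=env.get_image(n);cv2.imwrite(f"pics/{n}0.png",d["image"][:,:,::-1]);print(n,d["intrinsics"],d["k1"],d["world_from_camera"])
    np.savez(f"{n}0.npz",img=d["image"],K=d["intrinsics"],k1=d["k1"],T=d["world_from_camera"])
E
```

```text
pics
{'time_s': 0.0, 'q': array([ 6.20341469e+01,  2.18421439e+01,  7.43852211e+01, -2.48035126e-03,
        8.38584477e+01, -1.23354207e+01]), 'qvel': array([ 0.00844417,  0.04945789,  0.04336089, -0.05633084,  0.02658209,
        0.02635738]), 'joint_efforts': array([ 8.14178948e-04, -4.48459196e+01, -2.31282091e+01, -1.43167285e-04,
        4.72113359e-03, -2.72252407e-06]), 'position': array([0.14805417, 0.52938885, 0.23069822]), 'tool_rot': array([[-9.63020760e-01,  2.69426382e-01, -6.64329555e-04],
       [ 2.69427058e-01,  9.63019863e-01, -1.34300490e-03],
       [ 2.77921605e-04, -1.47232996e-03, -9.99998878e-01]]), 'ft_force': array([ 0.81743839, -0.63730896,  0.12024233]), 'wrist_torque': array([ 0.0397554 , -0.01146223,  0.01165306]), 'grip_width': 0.08570122054960026} -0.0187
side [[467.19869466   0.         319.46913556]
 [  0.         467.19869466 195.10064257]
 [  0.           0.           1.        ]] -0.025709855959603505 [[ 0.85049935  0.37509008 -0.36872521  0.27709878]
 [-0.52579799  0.58807087 -0.61458045 -0.56445509]
 [-0.01368647  0.71657525  0.6973755   0.78581324]
 [ 0.          0.          0.          1.        ]]
top [[374.44862743   0.         317.99842763]
 [  0.         374.44862743 193.42356079]
 [  0.           0.           1.        ]] -0.04448047410430494 [[-0.02625749  0.99927098 -0.02771371  0.59775921]
 [-0.99958825 -0.02592476  0.01229781  0.05929162]
 [ 0.01157038  0.02802521  0.99954025  0.90397093]
 [ 0.          0.          0.          1.        ]]
```

View pics/side0.png

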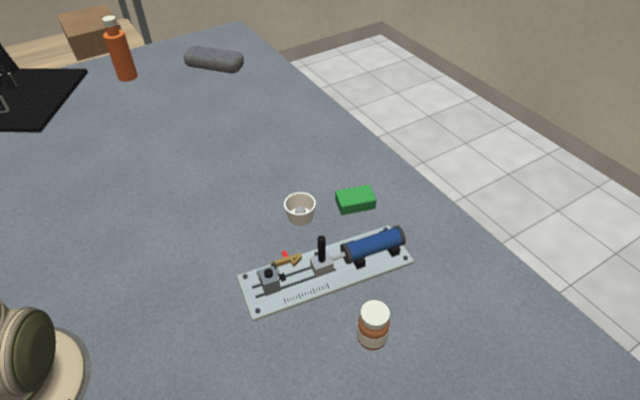

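View pics/top0.png

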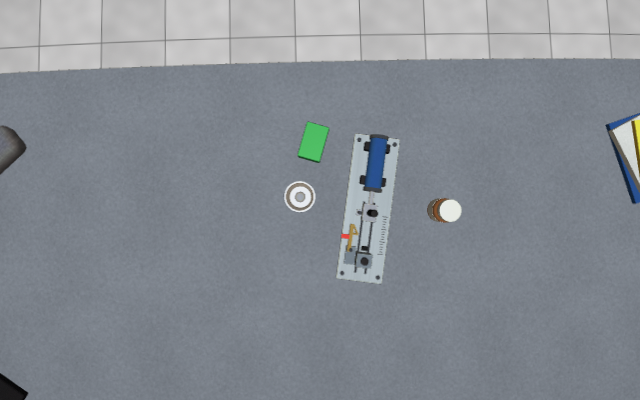

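```bash
cat > h.py <<'E'
import numpy as np,cv2
class Cam:
    def __init__(s,f):
        d=np.load(f);s.img=d['img'];s.K=d['K'];s.k1=float(d['k1']);s.T=d['T']
    def ray(s,uv):
        p=cv2.undistortPoints(np.array([[uv]],float),s.K,np.array([s.k1,0,0,0.]))[0,0]
        return s.T[:3,3],s.T[:3,:3]@np.array([p[0],-p[1],-1])
    def plane(s,uv,z):
        o,d=s.ray(uv);return o+d*(z-o[2])/d[2]
    def proj(s,P):
        c=s.T[:3,:3].T@(np.array(P)-s.T[:3,3]);x,y=c[0]/-c[2],-c[1]/-c[2]
        f=1+s.k1*(x*x+y*y);return s.K[:2,:2]@[x*f,y*f]+s.K[:2,2]
E
python3 - <<'E'
from h import *
t=Cam('top0.npz');s=Cam('side0.npz')
im=t.img[:,:,::-1];c=im[110:300,270:480];cv2.imwrite('pics/topc.png',cv2.resize(c,None,fx=3.1,fy=3.1,interpolation=cv2.INTER_CUBIC))
im=s.img[:,:,::-1];c=im[180:360,230:430];cv2.imwrite('pics/sidec.png',cv2.resize(c,None,fx=3.2,fy=3.2,interpolation=cv2.INTER_CUBIC))
# plate mask top
hsv=cv2.cvtColor(t.img,cv2.COLOR_RGB2HSV)
m=((hsv[...,2]>165)&(hsv[...,1]<60)).astype(np.uint8);m[:110]=0;m[300:]=0;m[:,:330]=0;m[:,420:]=0
pts=np.argwhere(m)[:,::-1].astype(np.float32)
P=np.array([t.plane(p,.012)[:2] for p in pts],np.float32)
r=cv2.minAreaRect(P);print(len(P),r,cv2.boxPoints(r))
for uv,z in(((373,212),.110),((364,261),.05)):print(t.plane(uv,z))
print(s.plane((321,237),.11))
E
```

```text
4047 ((0.5845350027084351, -0.07002265751361847), (0.10711456835269928, 0.34831851720809937), 80.97567749023438) [[ 0.40413085 -0.09559947]
 [ 0.74813783 -0.15023454]
 [ 0.7649392  -0.04444584]
 [ 0.42093217  0.01018922]]
[ 0.57727932 -0.06624771  0.11      ]
[ 0.46475717 -0.05194437  0.05      ]
[ 0.57686975 -0.06750248  0.11      ]
```

View pics/topc.png

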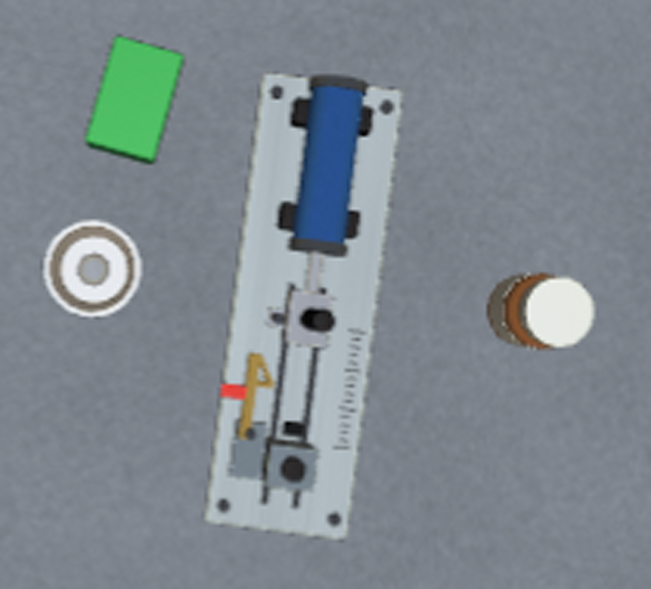

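View pics/sidec.png

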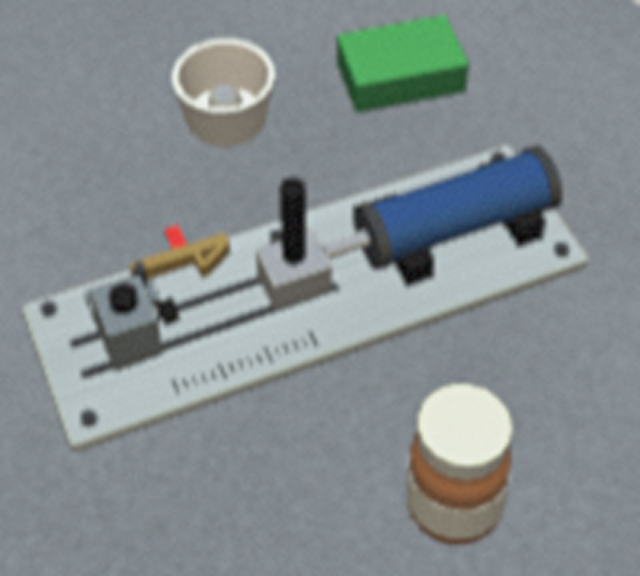

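Call:
apply_moves --plan '[{"tx":25,"ty":-35,"rz":0.02},{"tx":50,"ty":-70,"rz":0.04},{"tx":75,"ty":-105,"rz":0.06},{"tx":100,"ty":-140,"rz":0.08},{"tx":125,"ty":-175,"rz":0.1},{"tx":150,"ty":-210,"rz":0.115},{"tx":175,"ty":-245,"rz":0.115},{"tx":200,"ty":-280,"rz":0.115},{"tx":225,"ty":-315,"rz":0.115},{"tx":250,"ty":-350,"rz":0.115},{"tx":275,"ty":-385,"rz":0.115},{"tx":300,"ty":-420,"rz":0.115}]'

```text
validation failed for argument at $.pl...
```

```bash
python3 - <<'E'
from h import *
t=Cam('top0.npz');s=Cam('side0.npz')
# jar, handle top blob centroid in both views
for c,n,box in((t,'top',(355,200,385,225)),(s,'side',(312,232,332,262))):
    x0,y0,x1,y1=box;g=c.img[y0:y1,x0:x1].max(2);m=(g<60)
    yy,xx=np.nonzero(m);print(n,len(xx),xx.mean()+x0,yy.mean()+y0,xx.min()+x0,xx.max()+x0,yy.min()+y0,yy.max()+y0)
f=lambda p:(270+p[0]/3.1,110+p[1]/3.1)
for n,p,z in(('jarcap',(559,312),.085),('pin',(278,318),.03),('hookfront',(256,353),.036),('hookback',(268,383),.036),('blkback',(306,347),.042),('bufferfront',(292,422),.03),('dish',(93,268),.045)):
    q=t.plane(f(p),z)[:2]-[0.5993,-0.0724];a=np.radians(-9);print(n,(np.array([[np.cos(a),np.sin(a)],[-np.sin(a),np.cos(a)]])@q*1000).round(1))
E
```

```text
top 57 371.7894736842105 212.66666666666666 358 377 210 216
side 163 321.12883435582825 248.25153374233128 318 324 236 261
jarcap [   2.4 -171.1]
pin [-28.2  20.6]
hookfront [-56.2  34.4]
hookback [-77.2  22.6]
blkback [-46.7  -1.3]
bufferfront [-1.044e+02  1.000e-01]
dish [ -9.2 163.1]
```

Call:
apply_moves --plan '[{"tx":25.0,"ty":-35.0,"tz":0.0,"rx":0.0,"ry":0.0,"rz":0.02,"jaw":1.0}]' --grip_force 60

```text
time_s: 0.2
position: [0.1718, 0.4959, 0.23]
tool_rot: [[-0.969, 0.246, -0.001], [0.246, 0.969, -0.001], [0.001, -0.001, -1.0]]
ft_force: [0.9, -0.1, -1.0]
grip_width: 0.0854
```

Call:
apply_moves --plan '[{"tx":25,"ty":-35,"tz":0,"rx":0,"ry":0,"rz":0.02,"jaw":1},{"tx":50,"ty":-70,"tz":0,"rx":0,"ry":0,"rz":0.04,"jaw":1},{"tx":75,"ty":-105,"tz":0,"rx":0,"ry":0,"rz":0.06,"jaw":1},{"tx":100,"ty":-140,"tz":0,"rx":0,"ry":0,"rz":0.08,"jaw":1},{"tx":125,"ty":-175,"tz":0,"rx":0,"ry":0,"rz":0.092,"jaw":1},{"tx":150,"ty":-210,"tz":0,"rx":0,"ry":0,"rz":0.092,"jaw":1},{"tx":175,"ty":-245,"tz":0,"rx":0,"ry":0,"rz":0.092,"jaw":1},{"tx":200,"ty":-280,"tz":0,"rx":0,"ry":0,"rz":0.092,"jaw":1},{"tx":225,"ty":-315,"tz":0,"rx":0,"ry":0,"rz":0.092,"jaw":1},{"tx":250,"ty":-350,"tz":0,"rx":0,"ry":0,"rz":0.092,"jaw":1},{"tx":275,"ty":-385,"tz":0,"rx":0,"ry":0,"rz":0.092,"jaw":1},{"tx":300,"ty":-420,"tz":0,"rx":0,"ry":0,"rz":0.092,"jaw":1}]'

```text
time_s: 1.4
position: [0.4724, 0.0742, 0.2298]
tool_rot: [[-0.988, 0.156, -0.002], [0.156, 0.988, -0.001], [0.002, -0.001, -1.0]]
ft_force: [1.2, 0.2, 0.6]
grip_width: 0.0853
```

Call:
apply_moves --plan '[{"tx":26,"ty":-35,"tz":0,"rx":0,"ry":0,"rz":0,"jaw":1},{"tx":52,"ty":-71,"tz":0,"rx":0,"ry":0,"rz":0,"jaw":1},{"tx":78,"ty":-106,"tz":0,"rx":0,"ry":0,"rz":0,"jaw":1},{"tx":103.5,"ty":-141.5,"tz":0,"rx":0,"ry":0,"rz":0,"jaw":1},{"tx":103.5,"ty":-141.5,"tz":-30,"rx":0,"ry":0,"rz":0,"jaw":0},{"tx":103.5,"ty":-141.5,"tz":-60,"rx":0,"ry":0,"rz":0,"jaw":0.2},{"tx":103.5,"ty":-141.5,"tz":-90,"rx":0,"ry":0,"rz":0,"jaw":0.2},{"tx":103.5,"ty":-141.5,"tz":-90,"rx":0,"ry":0,"rz":0,"jaw":0.2},{"tx":103.5,"ty":-141.5,"tz":-90,"rx":0,"ry":0,"rz":0,"jaw":0.2}]'

```text
time_s: 2.3
position: [0.5761, -0.0673, 0.1404]
tool_rot: [[-0.988, 0.156, -0.002], [0.156, 0.988, -0.001], [0.002, -0.001, -1.0]]
ft_force: [0.6, -0.6, 0.6]
grip_width: 0.0512
```

```bash
python3 - <<'E'
from rig import env
import cv2,numpy as np
a=[]
for n in("side","top"):
    d=env.get_image(n);c=d["image"][:,:,::-1];c=c[180:330,230:430] if n=="side" else c[110:300,270:480]
    a.append(cv2.resize(c,(400,330),interpolation=cv2.INTER_CUBIC))
cv2.imwrite("pics/1.png",np.hstack(a))
for i in range(3): print(env.observe()['ft_force'].round(2),env.observe()['position'].round(4)); env.get_image("top")
E
```

```text
[ 0.4  -0.25  0.57] [ 0.5767 -0.0675  0.1416]
[0.67 0.54 0.85] [ 0.5767 -0.0675  0.1416]
[-0.22  0.2  -0.23] [ 0.5765 -0.0674  0.1414]
```

View pics/1.png

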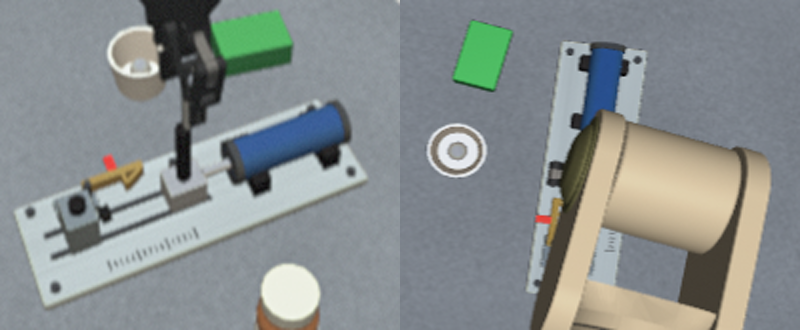

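Call:
apply_moves --plan '[{"tx":0,"ty":0,"tz":-25,"rx":0,"ry":0,"rz":0,"jaw":0.2},{"tx":0,"ty":0,"tz":-50,"rx":0,"ry":0,"rz":0,"jaw":0.2},{"tx":0,"ty":0,"tz":-69,"rx":0,"ry":0,"rz":0,"jaw":0.2},{"tx":0,"ty":0,"tz":-69,"rx":0,"ry":0,"rz":0,"jaw":0.2}]'

```text
time_s: 2.95
position: [0.5755, -0.0671, 0.0707]
tool_rot: [[-0.988, 0.156, -0.003], [0.156, 0.988, -0.001], [0.003, -0.001, -1.0]]
ft_force: [-0.4, -0.6, 0.8]
grip_width: 0.0511
```

Call:
apply_moves --plan '[{"tx":0,"ty":0,"tz":0,"rx":0,"ry":0,"rz":0,"jaw":-0.4},{"tx":0,"ty":0,"tz":0,"rx":0,"ry":0,"rz":0,"jaw":-0.6},{"tx":0,"ty":0,"tz":0,"rx":0,"ry":0,"rz":0,"jaw":-1},{"tx":0,"ty":0,"tz":0,"rx":0,"ry":0,"rz":0,"jaw":-1},{"tx":0,"ty":0,"tz":0,"rx":0,"ry":0,"rz":0,"jaw":-1},{"tx":0,"ty":0,"tz":0,"rx":0,"ry":0,"rz":0,"jaw":-1}]' --grip_force 60

```text
time_s: 3.55
position: [0.5758, -0.0691, 0.0722]
tool_rot: [[-0.988, 0.156, -0.001], [0.156, 0.988, -0.004], [0.0, -0.004, -1.0]]
ft_force: [-4.0, -9.6, 3.0]
grip_width: 0.0144
```

Call:
apply_moves --plan '[{"tx":0,"ty":-0.4,"tz":0,"rx":0,"ry":0,"rz":0,"jaw":-1},{"tx":0,"ty":-0.4,"tz":0,"rx":0,"ry":0,"rz":0,"jaw":-1}]'

```text
time_s: 3.75
position: [0.5757, -0.0694, 0.0724]
tool_rot: [[-0.988, 0.157, -0.001], [0.157, 0.988, -0.004], [0.001, -0.004, -1.0]]
ft_force: [0.5, 0.2, -5.8]
grip_width: 0.0143
```

```bash
python3 - <<'E'
from rig import env
import numpy as np
for i in range(4):
    o=env.observe(); print(o['ft_force'].round(2),(o['position']*1000).round(2),o['time_s']); env.get_image("top")
E
```

```text
[ 0.46  0.19 -5.82] [575.74 -69.38  72.35] 3.75
[-0.1  -0.36 -4.47] [575.73 -69.37  72.35] 3.8
[-0.67 -0.71 -5.35] [575.72 -69.37  72.34] 3.85
[ 0.66 -0.63 -5.81] [575.73 -69.35  72.34] 3.9
```

Call:
apply_moves --plan '[{"tx":-2,"ty":0.3,"tz":0,"rx":0,"ry":0,"rz":0,"jaw":-1},{"tx":-4,"ty":0.6,"tz":0,"rx":0,"ry":0,"rz":0,"jaw":-1},{"tx":-6,"ty":0.9,"tz":0,"rx":0,"ry":0,"rz":0,"jaw":-1},{"tx":-8,"ty":1.3,"tz":0,"rx":0,"ry":0,"rz":0,"jaw":-1},{"tx":-10,"ty":1.6,"tz":0,"rx":0,"ry":0,"rz":0,"jaw":-1},{"tx":-10,"ty":1.6,"tz":0,"rx":0,"ry":0,"rz":0,"jaw":-1}]'

```text
time_s: 4.55
position: [0.5656, -0.0678, 0.0724]
tool_rot: [[-0.988, 0.156, -0.001], [0.156, 0.988, -0.004], [0.001, -0.004, -1.0]]
ft_force: [4.3, -1.1, -8.9]
grip_width: 0.0146
```

```bash
cat > st.py <<'E'
from rig import env
import numpy as np
u=np.array([-0.9877,0.1564]);n=np.array([0.1564,0.9877])
def st(k=3):
    F=[]
    for i in range(k):
        o=env.observe();F.append(o['ft_force'])
        if i<k-1: env.get_image("side")
    d=(o['position'][:2]-[.5757,-.0694])*1000
    F=np.mean(F,0)
    print('t',round(o['time_s'],2),'draw %.2f lat %.2f z %.1f | pull %.2f latF %.2f Fz %.2f'%(d@u,d@n,o['position'][2]*1000,-F[:2]@u,F[:2]@n,F[2]),'w',round(o['grip_width'],4))
if __name__=="__main__": st()
E
python3 st.py
```

```text
t 4.65 draw 10.09 lat 0.05 z 72.3 | pull 4.74 latF -0.12 Fz -8.44 w 0.0145
```

Call:
apply_moves --plan '[{"tx":-2,"ty":0.3,"tz":0,"rx":0,"ry":0,"rz":0,"jaw":-1},{"tx":-4,"ty":0.6,"tz":0,"rx":0,"ry":0,"rz":0,"jaw":-1},{"tx":-6,"ty":0.9,"tz":-0.1,"rx":0,"ry":0,"rz":0,"jaw":-1},{"tx":-8,"ty":1.3,"tz":-0.2,"rx":0,"ry":0,"rz":0,"jaw":-1},{"tx":-10,"ty":1.6,"tz":-0.3,"rx":0,"ry":0,"rz":0,"jaw":-1},{"tx":-12,"ty":1.9,"tz":-0.3,"rx":0,"ry":0,"rz":0,"jaw":-1},{"tx":-14,"ty":2.2,"tz":-0.3,"rx":0,"ry":0,"rz":0,"jaw":-1},{"tx":-16,"ty":2.5,"tz":-0.3,"rx":0,"ry":0,"rz":0,"jaw":-1},{"tx":-18,"ty":2.8,"tz":-0.3,"rx":0,"ry":0,"rz":0,"jaw":-1},{"tx":-20,"ty":3.1,"tz":-0.3,"rx":0,"ry":0,"rz":0,"jaw":-1},{"tx":-20,"ty":3.1,"tz":-0.3,"rx":0,"ry":0,"rz":0,"jaw":-1}]'

```text
time_s: 5.75
position: [0.5462, -0.0647, 0.0723]
tool_rot: [[-0.988, 0.156, 0.0], [0.156, 0.988, -0.004], [-0.001, -0.004, -1.0]]
ft_force: [6.1, -0.0, -7.9]
grip_width: 0.0146
```

```bash
python3 st.py
```

```text
t 5.85 draw 29.76 lat 0.09 z 72.4 | pull 6.02 latF 0.84 Fz -8.01 w 0.0142
```

Call:
apply_moves --plan '[{"tx":-2,"ty":0.3,"tz":0,"rx":0,"ry":0,"rz":0,"jaw":-1},{"tx":-4,"ty":0.6,"tz":0,"rx":0,"ry":0,"rz":0,"jaw":-1},{"tx":-6,"ty":0.9,"tz":0,"rx":0,"ry":0,"rz":0,"jaw":-1},{"tx":-6,"ty":0.9,"tz":0,"rx":0,"ry":0,"rz":0,"jaw":-1}]'

```text
time_s: 6.25
position: [0.5406, -0.0638, 0.0724]
tool_rot: [[-0.988, 0.156, 0.001], [0.156, 0.988, -0.004], [-0.002, -0.004, -1.0]]
ft_force: [6.2, -0.1, -10.7]
grip_width: 0.0146
```

```bash
python3 st.py
```

```text
t 6.35 draw 35.43 lat 0.08 z 72.4 | pull 6.26 latF 0.91 Fz -11.01 w 0.0147
```

Call:
apply_moves --plan '[{"tx":-2,"ty":0.3,"tz":0,"rx":0,"ry":0,"rz":0,"jaw":-1},{"tx":-4,"ty":0.6,"tz":0,"rx":0,"ry":0,"rz":0,"jaw":-1},{"tx":-4,"ty":0.6,"tz":0,"rx":0,"ry":0,"rz":0,"jaw":-1}]'

```text
time_s: 6.65
position: [0.5374, -0.0633, 0.0724]
tool_rot: [[-0.988, 0.156, 0.003], [0.156, 0.988, -0.005], [-0.004, -0.004, -1.0]]
ft_force: [8.5, -1.0, -12.0]
grip_width: 0.0143
```

```bash
python3 st.py
```

```text
t 6.75 draw 38.66 lat 0.07 z 72.4 | pull 8.81 latF 0.72 Fz -11.62 w 0.0145
```

Call:
apply_moves --plan '[{"tx":-2,"ty":0.3,"tz":0,"rx":0,"ry":0,"rz":0,"jaw":-1},{"tx":-4,"ty":0.6,"tz":0,"rx":0,"ry":0,"rz":0,"jaw":-1},{"tx":-4,"ty":0.6,"tz":0,"rx":0,"ry":0,"rz":0,"jaw":-1}]'

```text
time_s: 7.05
position: [0.5344, -0.0628, 0.0724]
tool_rot: [[-0.988, 0.157, 0.005], [0.157, 0.988, -0.005], [-0.006, -0.004, -1.0]]
ft_force: [8.9, -0.1, -12.4]
grip_width: 0.0149
```

```bash
python3 st.py
```

```text
t 7.15 draw 41.76 lat 0.04 z 72.4 | pull 9.54 latF 1.03 Fz -12.53 w 0.0145
```

Call:
apply_moves --plan '[{"tx":-2,"ty":0.3,"tz":-0.4,"rx":0,"ry":0.006,"rz":0,"jaw":-1},{"tx":-4,"ty":0.6,"tz":-0.6,"rx":0,"ry":0.008,"rz":0,"jaw":-1},{"tx":-4,"ty":0.6,"tz":-0.6,"rx":0,"ry":0.008,"rz":0,"jaw":-1}]'

```text
time_s: 7.45
position: [0.532, -0.0624, 0.0723]
tool_rot: [[-0.988, 0.157, 0.001], [0.157, 0.988, -0.005], [-0.002, -0.005, -1.0]]
ft_force: [9.4, 0.1, -8.5]
grip_width: 0.0144
```

```bash
python3 st.py
```

```text
t 7.55 draw 44.26 lat 0.03 z 72.3 | pull 9.36 latF 1.24 Fz -8.49 w 0.0147
```

Call:
apply_moves --plan '[{"tx":-2,"ty":0.3,"tz":-0.4,"rx":0,"ry":0.006,"rz":0,"jaw":-1},{"tx":-4,"ty":0.6,"tz":-0.4,"rx":0,"ry":0.006,"rz":0,"jaw":-1},{"tx":-4,"ty":0.6,"tz":-0.4,"rx":0,"ry":0.006,"rz":0,"jaw":-1}]'

```text
time_s: 7.85
position: [0.5291, -0.062, 0.0724]
tool_rot: [[-0.988, 0.157, -0.002], [0.157, 0.988, -0.006], [0.001, -0.006, -1.0]]
ft_force: [8.0, -0.7, -9.1]
grip_width: 0.0144
```

```bash
python3 st.py
```

```text
t 7.95 draw 47.21 lat 0.03 z 72.3 | pull 7.83 latF 0.47 Fz -8.85 w 0.0145
```

Call:
apply_moves --plan '[{"tx":-1,"ty":0.15,"tz":-0.3,"rx":0,"ry":0,"rz":0,"jaw":-1},{"tx":-2.5,"ty":0.4,"tz":-0.3,"rx":0,"ry":0,"rz":0,"jaw":-1},{"tx":-2.5,"ty":0.4,"tz":-0.3,"rx":0,"ry":0,"rz":0,"jaw":-1}]'

```text
time_s: 8.25
position: [0.5276, -0.0617, 0.0724]
tool_rot: [[-0.988, 0.157, 0.001], [0.157, 0.988, -0.006], [-0.002, -0.006, -1.0]]
ft_force: [7.6, 0.5, -8.6]
grip_width: 0.0145
```

```bash
python3 st.py
```

```text
t 8.35 draw 48.69 lat 0.04 z 72.4 | pull 8.13 latF 1.18 Fz -9.00 w 0.0144
```

Call:
apply_moves --plan '[{"tx":-1,"ty":0.15,"tz":-0.3,"rx":0,"ry":0,"rz":0,"jaw":-1},{"tx":-2.5,"ty":0.4,"tz":-0.3,"rx":0,"ry":0,"rz":0,"jaw":-1},{"tx":-2.5,"ty":0.4,"tz":-0.3,"rx":0,"ry":0,"rz":0,"jaw":-1}]'

```text
time_s: 8.65
position: [0.526, -0.0615, 0.0724]
tool_rot: [[-0.988, 0.157, 0.003], [0.157, 0.988, -0.006], [-0.004, -0.006, -1.0]]
ft_force: [7.6, -0.7, -9.5]
grip_width: 0.0147
```

```bash
python3 st.py
```

```text
t 8.75 draw 50.31 lat 0.04 z 72.4 | pull 7.93 latF 0.91 Fz -9.29 w 0.0145
```

Call:
apply_moves --plan '[{"tx":-1,"ty":0.15,"tz":-0.3,"rx":0,"ry":0.004,"rz":0,"jaw":-1},{"tx":-2.2,"ty":0.3,"tz":-0.3,"rx":0,"ry":0.004,"rz":0,"jaw":-1},{"tx":-2.2,"ty":0.3,"tz":-0.3,"rx":0,"ry":0.004,"rz":0,"jaw":-1}]'

```text
time_s: 9.05
position: [0.5246, -0.0613, 0.0724]
tool_rot: [[-0.988, 0.157, 0.001], [0.157, 0.988, -0.007], [-0.002, -0.006, -1.0]]
ft_force: [7.5, -0.9, -8.5]
grip_width: 0.0146
```

```bash
python3 st.py
```

```text
t 9.15 draw 51.72 lat 0.04 z 72.4 | pull 6.81 latF 0.31 Fz -8.72 w 0.0148
```

Call:
apply_moves --plan '[{"tx":-1,"ty":0.15,"tz":-0.3,"rx":0,"ry":0,"rz":0,"jaw":-1},{"tx":-2.2,"ty":0.3,"tz":-0.3,"rx":0,"ry":0,"rz":0,"jaw":-1},{"tx":-2.2,"ty":0.3,"tz":-0.3,"rx":0,"ry":0,"rz":0,"jaw":-1}]'

```text
time_s: 9.45
position: [0.5228, -0.061, 0.0723]
tool_rot: [[-0.988, 0.157, 0.002], [0.157, 0.988, -0.007], [-0.003, -0.006, -1.0]]
ft_force: [5.5, -0.2, -7.4]
grip_width: 0.0142
```

```bash
python3 st.py
```

```text
t 9.55 draw 53.59 lat 0.07 z 72.3 | pull 5.13 latF 0.96 Fz -7.75 w 0.0145
```

Call:
apply_moves --plan '[{"tx":-0.8,"ty":0.1,"tz":-0.2,"rx":0,"ry":0,"rz":0,"jaw":-1},{"tx":-1.6,"ty":0.2,"tz":-0.2,"rx":0,"ry":0,"rz":0,"jaw":-1},{"tx":-1.6,"ty":0.2,"tz":-0.2,"rx":0,"ry":0,"rz":0,"jaw":-1}]'

```text
time_s: 9.85
position: [0.5206, -0.0606, 0.0723]
tool_rot: [[-0.988, 0.157, 0.001], [0.157, 0.988, -0.006], [-0.002, -0.006, -1.0]]
ft_force: [0.3, 0.2, -2.9]
grip_width: 0.0145
```

```bash
python3 st.py
```

```text
t 9.95 draw 55.86 lat 0.12 z 72.3 | pull -0.29 latF 0.60 Fz -3.12 w 0.0143
```

Call:
apply_moves --plan '[{"tx":-0.6,"ty":0.1,"tz":0,"rx":0,"ry":0,"rz":0,"jaw":-1},{"tx":-0.6,"ty":0.1,"tz":0,"rx":0,"ry":0,"rz":0,"jaw":-1}]'

```text
time_s: 10.15
position: [0.5203, -0.0605, 0.0723]
tool_rot: [[-0.988, 0.157, 0.001], [0.157, 0.988, -0.006], [-0.002, -0.006, -1.0]]
ft_force: [3.8, 0.4, -6.6]
grip_width: 0.0146
```

```bash
python3 st.py
```

```text
t 10.25 draw 56.14 lat 0.08 z 72.3 | pull 4.17 latF 1.08 Fz -7.05 w 0.0148
```

Call:
apply_moves --plan '[{"tx":-0.7,"ty":0.1,"tz":0,"rx":0,"ry":0,"rz":0,"jaw":-1},{"tx":-0.7,"ty":0.1,"tz":0,"rx":0,"ry":0,"rz":0,"jaw":-1}]'

```text
time_s: 10.45
position: [0.5202, -0.0605, 0.0723]
tool_rot: [[-0.988, 0.157, 0.003], [0.157, 0.988, -0.007], [-0.004, -0.006, -1.0]]
ft_force: [7.2, 0.3, -8.3]
grip_width: 0.0143
```

```bash
python3 st.py
```

```text
t 10.55 draw 56.24 lat 0.08 z 72.4 | pull 6.49 latF 1.48 Fz -7.67 w 0.0148
```

Call:
apply_moves --plan '[{"tx":-0.9,"ty":0.1,"tz":0,"rx":0,"ry":0.003,"rz":0,"jaw":-1},{"tx":-0.9,"ty":0.1,"tz":0,"rx":0,"ry":0.003,"rz":0,"jaw":-1}]'

```text
time_s: 10.75
position: [0.5201, -0.0605, 0.0724]
tool_rot: [[-0.988, 0.157, 0.001], [0.157, 0.988, -0.007], [-0.003, -0.006, -1.0]]
ft_force: [6.8, 0.6, -8.8]
grip_width: 0.0142
```

```bash
python3 st.py
```

```text
t 10.85 draw 56.29 lat 0.07 z 72.4 | pull 6.71 latF 1.12 Fz -8.76 w 0.0145
```

Call:
apply_moves --plan '[{"tx":-1.5,"ty":0.2,"tz":0,"rx":0,"ry":0,"rz":0,"jaw":-1},{"tx":-1.5,"ty":0.2,"tz":0,"rx":0,"ry":0,"rz":0,"jaw":-1}]'

```text
time_s: 11.05
position: [0.5196, -0.0604, 0.0724]
tool_rot: [[-0.987, 0.158, 0.004], [0.158, 0.987, -0.007], [-0.005, -0.006, -1.0]]
ft_force: [9.6, -0.8, -9.9]
grip_width: 0.0145
```

```bash
python3 st.py 5
```

```text
t 11.15 draw 56.79 lat 0.06 z 72.4 | pull 8.53 latF 1.35 Fz -9.65 w 0.0145
```

Call:
apply_moves --plan '[{"tx":-1.9,"ty":0.3,"tz":-0.3,"rx":0,"ry":0.006,"rz":0,"jaw":-1},{"tx":-1.9,"ty":0.3,"tz":-0.3,"rx":0,"ry":0.006,"rz":0,"jaw":-1}]'

```text
time_s: 11.35
position: [0.5191, -0.0603, 0.0724]
tool_rot: [[-0.987, 0.158, 0.001], [0.158, 0.987, -0.007], [-0.002, -0.007, -1.0]]
ft_force: [8.8, -0.3, -7.9]
grip_width: 0.0141
```

```bash
python3 st.py
```

```text
t 11.45 draw 57.37 lat 0.07 z 72.3 | pull 8.54 latF 1.11 Fz -7.46 w 0.0148
```

Call:
apply_moves --plan '[{"tx":-1.7,"ty":0.3,"tz":-0.3,"rx":0,"ry":0.003,"rz":0,"jaw":-1},{"tx":-1.7,"ty":0.3,"tz":-0.3,"rx":0,"ry":0.003,"rz":0,"jaw":-1}]'

```text
time_s: 11.65
position: [0.5187, -0.0603, 0.0724]
tool_rot: [[-0.987, 0.158, 0.002], [0.158, 0.987, -0.008], [-0.003, -0.008, -1.0]]
ft_force: [8.8, -0.0, -8.7]
grip_width: 0.0141
```

```bash
python3 st.py
```

```text
t 11.75 draw 57.66 lat 0.07 z 72.4 | pull 8.46 latF 1.54 Fz -8.44 w 0.0146
```

Call:
apply_moves --plan '[{"tx":-0.5,"ty":0.1,"tz":-0.2,"rx":0,"ry":0.003,"rz":0,"jaw":-1},{"tx":-0.5,"ty":0.1,"tz":-0.2,"rx":0,"ry":0.003,"rz":0,"jaw":-1}]'

```text
time_s: 11.95
position: [0.5196, -0.0605, 0.0724]
tool_rot: [[-0.987, 0.158, 0.002], [0.158, 0.987, -0.008], [-0.003, -0.008, -1.0]]
ft_force: [8.7, -0.5, -8.3]
grip_width: 0.0148
```

```bash
python3 st.py
```

```text
t 12.05 draw 56.83 lat 0.07 z 72.4 | pull 8.51 latF 1.19 Fz -8.85 w 0.0144
```

Call:
apply_moves --plan '[{"tx":-0.4,"ty":0.1,"tz":-0.2,"rx":0,"ry":0.003,"rz":0,"jaw":-1},{"tx":-0.4,"ty":0.1,"tz":-0.2,"rx":0,"ry":0.003,"rz":0,"jaw":-1}]'

```text
time_s: 12.25
position: [0.5201, -0.0605, 0.0724]
tool_rot: [[-0.987, 0.159, 0.001], [0.159, 0.987, -0.009], [-0.002, -0.008, -1.0]]
ft_force: [7.2, -0.5, -7.7]
grip_width: 0.0149
```

```bash
python3 st.py
```

```text
t 12.35 draw 56.28 lat 0.07 z 72.3 | pull 6.77 latF 0.48 Fz -7.54 w 0.0141
```

Call:
apply_moves --plan '[{"tx":-0.4,"ty":0.1,"tz":-0.2,"rx":0,"ry":0.001,"rz":0,"jaw":-1},{"tx":-0.4,"ty":0.1,"tz":-0.2,"rx":0,"ry":0.001,"rz":0,"jaw":-1}]'

```text
time_s: 12.55
position: [0.5202, -0.0605, 0.0723]
tool_rot: [[-0.987, 0.159, 0.001], [0.159, 0.987, -0.009], [-0.003, -0.008, -1.0]]
ft_force: [5.0, -0.8, -5.3]
grip_width: 0.0145
```

```bash
python3 st.py
```

```text
t 12.65 draw 56.20 lat 0.07 z 72.3 | pull 4.83 latF 0.23 Fz -5.54 w 0.0142
```

Call:
apply_moves --plan '[{"tx":-0.1,"ty":0,"tz":-0.2,"rx":0,"ry":0,"rz":0,"jaw":-1},{"tx":-0.1,"ty":0,"tz":-0.2,"rx":0,"ry":0,"rz":0,"jaw":-1}]'

```text
time_s: 12.85
position: [0.5202, -0.0605, 0.0723]
tool_rot: [[-0.987, 0.159, 0.002], [0.159, 0.987, -0.009], [-0.003, -0.008, -1.0]]
ft_force: [4.2, 0.0, -4.1]
grip_width: 0.0144
```

```bash
python3 st.py
```

```text
t 12.95 draw 56.13 lat 0.07 z 72.3 | pull 4.12 latF 0.78 Fz -3.65 w 0.0146
```

Pull is transferring to the hook at a firm stop (56.1 mm). Unloading the rest gently.

Call:
apply_moves --plan '[{"tx":0.1,"ty":0,"tz":0,"rx":0,"ry":0,"rz":0,"jaw":-1},{"tx":0.1,"ty":0,"tz":0,"rx":0,"ry":0,"rz":0,"jaw":-1}]'

```text
time_s: 13.15
position: [0.5203, -0.0605, 0.0723]
tool_rot: [[-0.987, 0.159, 0.002], [0.159, 0.987, -0.009], [-0.003, -0.009, -1.0]]
ft_force: [2.8, -0.3, -3.8]
grip_width: 0.0146
```

```bash
python3 st.py
```

```text
t 13.25 draw 56.11 lat 0.08 z 72.3 | pull 3.25 latF 0.22 Fz -3.73 w 0.0144
```

Call:
apply_moves --plan '[{"tx":0.1,"ty":0,"tz":0,"rx":0,"ry":0,"rz":0,"jaw":-1},{"tx":0.1,"ty":0,"tz":0,"rx":0,"ry":0,"rz":0,"jaw":-1}]'

```text
time_s: 13.45
position: [0.5203, -0.0605, 0.0723]
tool_rot: [[-0.987, 0.159, 0.001], [0.159, 0.987, -0.009], [-0.003, -0.009, -1.0]]
ft_force: [3.3, -0.8, -3.1]
grip_width: 0.014
```

```bash
python3 st.py
```

```text
t 13.55 draw 56.10 lat 0.11 z 72.3 | pull 3.14 latF -0.11 Fz -3.21 w 0.0146
```

Call:
apply_moves --plan '[{"tx":0.3,"ty":0,"tz":0,"rx":0,"ry":0,"rz":0,"jaw":-1},{"tx":0.3,"ty":0,"tz":0,"rx":0,"ry":0,"rz":0,"jaw":-1}]'

```text
time_s: 13.75
position: [0.5203, -0.0605, 0.0723]
tool_rot: [[-0.987, 0.159, 0.001], [0.159, 0.987, -0.009], [-0.002, -0.009, -1.0]]
ft_force: [1.6, -1.1, -1.3]
grip_width: 0.0144
```

```bash
python3 st.py
```

```text
t 13.85 draw 56.01 lat 0.12 z 72.3 | pull 1.04 latF -0.39 Fz -1.85 w 0.0142
```

Call:
apply_moves --plan '[{"tx":0.3,"ty":0,"tz":0,"rx":0,"ry":0,"rz":0,"jaw":-1},{"tx":0.3,"ty":0,"tz":0,"rx":0,"ry":0,"rz":0,"jaw":-1}]'

```text
time_s: 14.05
position: [0.5204, -0.0605, 0.0723]
tool_rot: [[-0.987, 0.159, 0.0], [0.159, 0.987, -0.009], [-0.002, -0.009, -1.0]]
ft_force: [-0.4, -0.6, -1.6]
grip_width: 0.0146
```

```bash
python3 st.py
```

```text
t 14.15 draw 56.00 lat 0.12 z 72.3 | pull 0.23 latF -1.04 Fz -1.15 w 0.0146
```

Call:
apply_moves --plan '[{"tx":0,"ty":0,"tz":0,"rx":0,"ry":0,"rz":0,"jaw":-1},{"tx":0,"ty":0,"tz":0,"rx":0,"ry":0,"rz":0,"jaw":-1}]' --grip_force 20

```text
time_s: 14.35
position: [0.5204, -0.0605, 0.0723]
tool_rot: [[-0.987, 0.159, 0.0], [0.159, 0.987, -0.009], [-0.002, -0.009, -1.0]]
ft_force: [0.9, -1.1, -2.1]
grip_width: 0.0146
```

```bash
python3 st.py
```

```text
t 14.45 draw 56.00 lat 0.10 z 72.3 | pull 0.19 latF -0.96 Fz -1.96 w 0.0147
```

Call:
apply_moves --plan '[{"tx":0,"ty":0,"tz":0,"rx":0,"ry":0,"rz":0,"jaw":-0.6},{"tx":0,"ty":0,"tz":0,"rx":0,"ry":0,"rz":0,"jaw":-0.5},{"tx":0,"ty":0,"tz":0,"rx":0,"ry":0,"rz":0,"jaw":-0.3},{"tx":0,"ty":0,"tz":0,"rx":0,"ry":0,"rz":0,"jaw":0},{"tx":0,"ty":0,"tz":0,"rx":0,"ry":0,"rz":0,"jaw":0.2},{"tx":0,"ty":0,"tz":0,"rx":0,"ry":0,"rz":0,"jaw":0.2},{"tx":0,"ty":0,"tz":0,"rx":0,"ry":0,"rz":0,"jaw":0.2}]'

```text
time_s: 15.15
position: [0.5204, -0.0605, 0.0723]
tool_rot: [[-0.987, 0.159, 0.0], [0.159, 0.987, -0.009], [-0.002, -0.009, -1.0]]
ft_force: [-0.8, 0.6, 0.1]
grip_width: 0.0511
```

```bash
python3 st.py; python3 - <<'E'
from rig import env
import cv2,numpy as np
d=env.get_image("side");c=d["image"][180:330,230:430,::-1]
cv2.imwrite("pics/2.png",cv2.resize(c,None,fx=3,fy=3,interpolation=cv2.INTER_CUBIC))
E
```

```text
t 15.25 draw 55.99 lat 0.09 z 72.3 | pull -0.69 latF 0.33 Fz 0.27 w 0.0513
```

View pics/2.png

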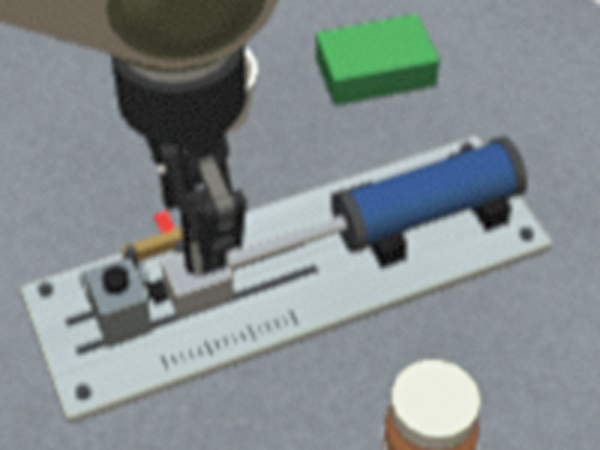

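The block stays drawn near the buffer (block at about (200,285) in the crop, rod extended from the barrel) with the jaws open and no force. Rise straight up and clear.

Call:
apply_moves --plan '[{"tx":0,"ty":0,"tz":10,"rx":0,"ry":0,"rz":0,"jaw":0.2},{"tx":0,"ty":0,"tz":25,"rx":0,"ry":0,"rz":0,"jaw":0.2},{"tx":0,"ty":0,"tz":45,"rx":0,"ry":0,"rz":0,"jaw":0.2},{"tx":0,"ty":0,"tz":70,"rx":0,"ry":0,"rz":0,"jaw":0.2},{"tx":0,"ty":0,"tz":100,"rx":0,"ry":0,"rz":0,"jaw":0.2},{"tx":0,"ty":0,"tz":135,"rx":0,"ry":0,"rz":0,"jaw":0.2},{"tx":-10,"ty":40,"tz":160,"rx":0,"ry":0,"rz":0,"jaw":0.2},{"tx":-30,"ty":80,"tz":160,"rx":0,"ry":0,"rz":0,"jaw":0.2},{"tx":-50,"ty":120,"tz":160,"rx":0,"ry":0,"rz":0,"jaw":0.2},{"tx":-70,"ty":160,"tz":160,"rx":0,"ry":0,"rz":0,"jaw":0.2},{"tx":-90,"ty":200,"tz":160,"rx":0,"ry":0,"rz":0,"jaw":0.2},{"tx":-90,"ty":200,"tz":160,"rx":0,"ry":0,"rz":0,"jaw":0.2}]'

```text
time_s: 16.5
position: [0.4279, 0.1429, 0.2333]
tool_rot: [[-0.988, 0.154, 0.001], [0.154, 0.988, -0.008], [-0.002, -0.008, -1.0]]
ft_force: [1.2, -0.0, 0.2]
grip_width: 0.0511
```

Call:
apply_moves --plan '[{"tx":-20,"ty":35,"tz":0,"rx":0,"ry":0,"rz":0,"jaw":0.2},{"tx":-40,"ty":70,"tz":0,"rx":0,"ry":0,"rz":0,"jaw":0.2},{"tx":-60,"ty":105,"tz":0,"rx":0,"ry":0,"rz":0,"jaw":0.2},{"tx":-80,"ty":140,"tz":0,"rx":0,"ry":0,"rz":0,"jaw":0.2},{"tx":-100,"ty":175,"tz":0,"rx":0,"ry":0,"rz":0,"jaw":0.2},{"tx":-100,"ty":175,"tz":0,"rx":0,"ry":0,"rz":0,"jaw":0.2},{"tx":-100,"ty":175,"tz":0,"rx":0,"ry":0,"rz":0,"jaw":0.2}]'

```text
time_s: 17.2
position: [0.3279, 0.318, 0.2338]
tool_rot: [[-0.988, 0.152, 0.001], [0.152, 0.988, -0.008], [-0.003, -0.008, -1.0]]
ft_force: [-0.7, -1.3, 0.4]
grip_width: 0.0512
```

```bash
python3 - <<'E'
from rig import env
import cv2,numpy as np
from h import Cam
a=[]
for n in("side","top"):
    d=env.get_image(n);c=d["image"][:,:,::-1];c=c[180:360,230:430] if n=="side" else c[110:300,270:480]
    a.append(cv2.resize(c,(400,360),interpolation=cv2.INTER_CUBIC))
    o=Cam(n+'0.npz');df=np.abs(o.img.astype(int)-d["image"]).max(2)>60
    for nm,(x0,y0,x1,y1) in {'side':{'jar':(355,298,395,350),'dish':(282,190,318,226),'box':(333,182,380,215)},'top':{'jar':(425,195,465,225),'dish':(283,180,318,214),'box':(296,120,332,163)}}[n].items(): print(n,nm,df[y0:y1,x0:x1].sum())
cv2.imwrite("pics/3.png",np.hstack(a));print(env.observe()['qvel'].round(2),env.observe()['position'])
E
```

```text
side jar 0
side dish 0
side box 0
top jar 0
top dish 0
top box 0
[-0.6  -0.05  0.22  0.18 -0.18  0.21] [0.32852821 0.3171651  0.2335808 ]
```

View pics/3.png

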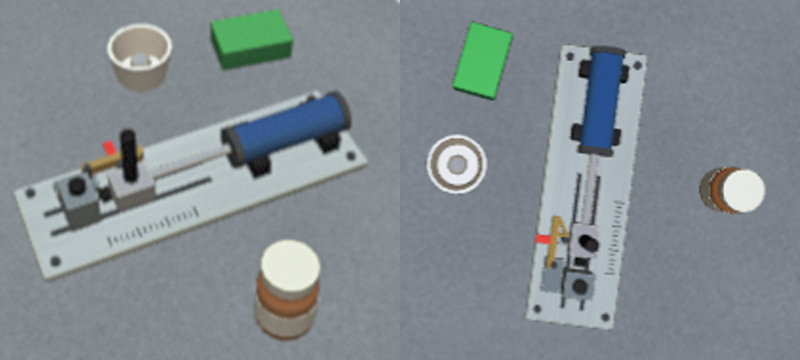

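The final picture shows the plunger held drawn on the catch (handle at (127,155) in the side crop and (590,243) in the top crop, pin behind the hook). The jar, cup and box have not moved and the arm is clear.

```bash
python3 -c "
from rig import env
print(env.close_job(), env.observe()['time_s'])"
```

```text
the job is handed in; nothing more can be done
the job is handed in; nothing more can be done
```

The launcher is cocked: its plunger hangs on the catch at about 56 mm of draw. The arm is clear, and I handed the job in at about 17 s of the 64 s allowed.

- **Drawing back:** I gripped the handle with the jaws across the barrel and drew it along the launcher's axis. The pull rose above the spring's from about 37 mm and began to sag at about 52 mm. Near 56 mm it fell to about 0 N as the hook took the load.
- **Past the hook:** I drew on to 57.7 mm to make sure of the click. The pull there stayed at the spring's own 8.5 N, so the rubber buffer was not pressed.
- **Easing forward:** I moved forward in small steps until the plunger stopped firmly and the pull was about 0.2 N. I then eased the grip, opened the jaws and rose straight up.

**Last checks:** The final pictures from both cameras show the plunger still drawn with its pin behind the hook. The image regions of the jar, box and cup show no change from the first pictures. The wrist force was near zero after I let go.

**What disagreed:** My first estimate from the pictures put the hook at about 49 to 55 mm of draw, and by feel it was at 56 mm. Closing the jaws on the handle pushed it sideways with about 10 N; I relieved that before drawing. A vertical force of up to about 12 N at the wrist, from the grip, stayed during the draw; it fell to about 2 N before I let go.

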